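# Click the cup warmer's selector over to the mug

### The job

The spotted mug stands on one plate of the white two-plate cup warmer and a sealed tin on the other. With a fingertip, roll the knurled selector wheel on the warmer's raised middle one click from off towards the plate with the mug, so that it stays in that notch, then take the finger away. Never click it towards the tin's plate, lift nothing, and leave the mug, the tin, the spice jar and the garlic standing where they are.

Things in the scene. Friction and masses are not known exactly. Their poses are not given: they have to be found in the camera images.
- warmer: white two-plate cup warmer fixed to the worktop: flat base 130 x 330 mm, 20 mm high, with a round dark plate at its left and right end, and between them a raised pod (58 x 92 mm, top 80 mm above the worktop) out of which the selector wheel sticks. Origin: centre of the underside. Its x axis points to its back (away from the robot), y to its left end, z up.
- wheel_top (a point): topmost point of the selector wheel, 94 mm above the worktop (25 mm before the warmer's centre); it does not move as the wheel turns. The wheel is black, 64 mm in diameter and 28 mm wide, with a level axle along the warmer's x axis (centre 32 mm below this point); only its uppermost 14 mm stand out of the pod. Pressed with a fingertip and dragged along the warmer's y axis, it rolls by friction.
- selector (a joint): turn of the selector wheel in rad: 0 = off (white line on top), +0.5 = left plate on (top of the wheel rolled 16 mm towards +y of the warmer), -0.5 = right plate on. Spring detents at these three values; it snaps on by itself beyond about half-way (0.25 rad) and stops at 0.57 either way. Going over takes about 0.035 N m, or 1 N along the rim; the wheel is rubber, and a fingertip press of 3 to 10 N, kept up while dragging, is enough (a lighter touch slips). Starts at off.
- left_plate (a point): centre of the top of the plate at the warmer's left (+y) end, 104 mm across, 23 mm above the worktop, 112 mm from the warmer's centre
- right_plate (a point): the same for the plate at the right (-y) end
- mug_center (a point): middle of the bowl of the white mug with blue spots, loose, 93 mm high, 92 mm across, handle roughly towards the robot; it stands on one of the two plates, its rim 116 mm above the worktop
- tin_center (a point): centre of the closed food tin, loose, 75 mm across, 58 mm high, on the other plate
- jar_center (a point): centre of a loose spice jar with a dark green cap, 46 mm across, 106 mm high, on the worktop at the warmer's right
- garlic_center (a point): centre of a loose bulb of garlic, 53 mm across, 52 mm high, on the worktop at the warmer's left
Mind the look-alikes: they are no part of the job. Leave any red look-alike of the part that bears tin_center alone.

How it is judged (in metres and radians):
On the way:
1. a finger rolls the wheel out of off, towards the mug's plate (contact force between the fingers and warmer above 0.3 N and ((y of mug_center in the frame of warmer above 0 m and value of joint selector above 0.1 rad) or (y of mug_center in the frame of warmer below 0 m and value of joint selector below -0.1 rad))).
At the end, for the whole second after the job is handed in: The selector rests in the notch of the plate that carries the mug (beyond 0.42 rad on that side; notch at 0.5); mug, tin, spice jar and garlic stand upright within 20 mm of where they were (((y of mug_center in the frame of warmer above 0 m and value of joint selector above 0.42 rad) or (y of mug_center in the frame of warmer below 0 m and value of joint selector below -0.42 rad)) and velocity of joint selector between -0.1 and 0.1 rad/s and distance of each of mug_center, tin_center, jar_center, garlic_center from where it was at the start of the episode below 0.02 m and angle between each of mug_center, tin_center, jar_center, garlic_center's own z axis and vertical below 0.2 rad); the robot touches nothing.
It fails at once if the wheel clicks towards the tin's plate ((y of mug_center in the frame of warmer above 0 m and value of joint selector below -0.3 rad) or (y of mug_center in the frame of warmer below 0 m and value of joint selector above 0.3 rad)).
It fails at once if the mug is lifted, shoved or tipped (distance of mug_center from where it was at the start of the episode above 0.025 m or angle between mug_center's own z axis and vertical above 0.35 rad).
It fails at once if the tin is lifted, shoved or tipped (distance of tin_center from where it was at the start of the episode above 0.025 m or angle between tin_center's own z axis and vertical above 0.35 rad).
It fails at once if the spice jar is lifted, shoved or tipped (distance of jar_center from where it was at the start of the episode above 0.025 m or angle between jar_center's own z axis and vertical above 0.35 rad).
It fails at once if the garlic is lifted, shoved or tipped (distance of garlic_center from where it was at the start of the episode above 0.025 m or angle between garlic_center's own z axis and vertical above 0.35 rad).
It also fails if it takes over 32 s, if anything falls off the work surface, if the arm or the gripper's body presses on something with over 40 N, if the wrist force passes 120 N, or if a joint passes its speed limit or range.

### The arm

A 6-joint arm with a two-finger parallel gripper is mounted at the origin on a cart in front of the work surface, level with it; the furniture and walls round the work are solid. World frame = base frame: x ahead of the robot, y to its left, z up, the work surface at z = 0. Lengths are in m, angles in degrees, forces in N, time in s.
With the tool pointing down it reaches from about 0.35 to 0.875 m from the base axis. Payload 4.2 kg.
Tool frame: the origin (TCP) lies between the finger pads; the fingertips stand 8 mm ahead of it and the grasp point (between the pads) lies 11 mm behind it; z points along the fingers, y is the line along which they close (so a half turn about z gives the same grasp; the last joint's range is limited). The gripper opens to 87 mm and grips with 3 to 60 N. Pads are 19 mm wide; open, the fingers measure 117 mm over their backs; the gripper's body (75 mm by 190 mm) begins 51 mm behind the grasp point.
Start: joints at [-48.896, 22.042, 0.453, 0, -68.411, -14.817], TCP at [0.277, -0.56, 0.231] pointing down, gripper open.
Joint ranges: [-179.83, 179.83], [-69.29, 118.12], [-61.27, 80.66], [-181.25, 117.63], [-171.15, -9.14], [-177.46, 177.46]. Speed limits (degrees/s): [159.86, 159.86, 180, 180, 180, 180].

### API

Orientations are given as a 3x3 rotation matrix whose columns are the frame's x, y, z axes.
In Python, from station import sense, capture, camera_model, finish_job, find_in gives the robot as it stands. The module is installed in compiled form; this text tells all that it offers.
- The arm moves only by the tool arm_command, never from a script. Its argument "motion" is a list of rows, each a list of 7 numbers: the finger opening in mm, from 0 to 87, then the shift along the tool's x, y, z in mm, then the turn, a rotation vector about the tool's x, y, z in rad. In form: [[jaw, dx, dy, dz, rx, ry, rz], ...]. A call has 1 to 8 rows; each row shifts and turns the commanded pose from where the row before left it, along the tool's axes as they then stand; what a row does not reach is not made up. A row lasts 1/10 s, in which the tool goes at most 50 mm and 8.59 degrees, less where a joint would pass 70% of its speed; a pose out of reach is approached as far as the arm can. A call with a gripper value outside its range is refused whole. The fingers move at their own pace and stop on an object; the grip force is fixed at half the most. Time passes only in rows, so rows that do not move let the fingers close. It gives the time, the measured TCP pose, the force, the opening and the grip force at its end, in the units of the state.
- sense(): the state, without advancing time (a new reading comes with each control period).
- capture(name): name is "side" or "top" or "wrist"; returns the picture (480x640x3 uint8, red, green, blue); there is no depth.
- camera_model(name): a dict with "fx", "fy", "cx", "cy" (pixels), "R" (3x3) and "t" (3): a world point X has camera coordinates R X + t. Camera axes: x right, y down, z forward; pixel columns grow to the right and rows downward; lengths in m; the calibration is good to about 2 mm. A picture is of the moment at which its call begins: read the wrist's pose just before it. camera_model takes no time and is no camera call; for the wrist camera it gives the pose at the moment of the call.
- finish_job(): hands the job in; it is judged then, once.
Trained networks look in the newest picture that a camera, given by its name, has taken for a name from the list of things; names that differ only in an ending like _2 or _b are one class to them, and where a whole thing is asked for, a point or a joint stands for the part that bears it (a point fixed in the world has none). Each returns a list of dicts, best first, with "p" (0 to 1); they miss things now and then, are a little off and sometimes report something else, mostly with a low value. They report only what shows in the picture. A call takes as long as a camera call. They do not tell look-alikes from the thing itself.
- find_in(target, camera): "location" ([row, column] in pixels, amid what is visible of it).
The state is a dict: "time_s": time; "joints": joint angles; "joint_velocities": joint speeds; "effort": joint torques, N m; "tcp_pos": TCP position; "ee_rot": TCP orientation; "wrist_force": force on the tool from outside, world axes, zero at the start; "moment": the same for the moment, N m; "gripper_width": opening from 0.0 (shut) to 1.0 (fully open); "gripper_force": force on a finger pad.
Only numpy, scipy, OpenCV 4.12 (cv2) and the standard library are available. Lean on these libraries where they do the work, as an engineer would, in place of code of your own. Each camera call takes 0.05 s, during which the arm holds its last target. There are 200 camera calls.

## Working session

There is one attempt and no reset: what is moved stays moved. The work goes in short steps, Python scripts to look and compute and a tool call to move; the robot and the scene stay as the last step left them, time stands still between calls to the robot, and variables do not carry over. Pictures are saved under pics/ and viewed, at most 10 in all, crops included, and the job is handed in when it is done.

Besides the shell and the picture viewer there is one more tool, called after "Call:" as name([rows], argument=value, ...), one row to a line, values as JSON. arm_command: Moves the arm, as the interface text tells. Its arguments: {"type":"object","properties":{"motion":{"type":"array"}},"required":["motion"]}

```bash
mkdir -p pics; cat > h.py <<'E'
import numpy as np, cv2
from station import *
def ray(cam,rc):
    m=camera_model(cam);R=np.array(m["R"]);t=np.array(m["t"])
    d=R.T@np.array([(rc[1]-m["cx"])/m["fx"],(rc[0]-m["cy"])/m["fy"],1]);return -R.T@t,d
def onz(cam,rc,z):
    o,d=ray(cam,rc);return o+d*(z-o[2])/d[2]
def proj(cam,X):
    m=camera_model(cam);c=np.array(m["R"])@np.array(X)+np.array(m["t"])
    return [m["fy"]*c[1]/c[2]+m["cy"],m["fx"]*c[0]/c[2]+m["cx"]]
E
python3 - <<'E'
from h import *
Z=dict(warmer=.03,wheel_top=.094,left_plate=.023,right_plate=.023,mug_center=.07,tin_center=.052,jar_center=.053,garlic_center=.026)
for c in("top","side"):
    im=capture(c);cv2.imwrite(f"pics/{c}0.png",im[:,:,::-1])
    for n,z in Z.items():
        for r in find_in(n,c)[:2]: print(c,n,round(r["p"],2),np.round(r["location"]),onz(c,r["location"],z).round(3))
s=sense();print(s["time_s"],np.round(s["ee_rot"],3),s["tcp_pos"],s["gripper_width"])
E
```

```text
top warmer 0.91 [242. 359.] [ 0.466 -0.206  0.03 ]
top wheel_top 0.78 [245. 360.] [ 0.451 -0.199  0.094]
top left_plate 0.74 [242. 358.] [ 0.466 -0.205  0.023]
top right_plate 0.63 [245. 358.] [ 0.46  -0.204  0.023]
top mug_center 0.76 [217. 436.] [ 0.509 -0.335  0.07 ]
top tin_center 0.86 [253. 152.] [0.431 0.156 0.052]
top tin_center 0.59 [210. 210.] [0.51  0.06  0.052]
top jar_center 0.8 [248. 483.] [ 0.459 -0.423  0.053]
top jar_center 0.71 [269. 244.] [ 0.408 -0.004  0.053]
top garlic_center 0.7 [270. 248.] [ 0.408 -0.008  0.026]
side warmer 0.81 [236. 328.] [ 0.459 -0.197  0.03 ]
side wheel_top 0.61 [237. 329.] [ 0.42  -0.126  0.094]
side left_plate 0.7 [234. 329.] [ 0.465 -0.209  0.023]
side right_plate 0.84 [235. 330.] [ 0.462 -0.209  0.023]
side mug_center 0.8 [184. 342.] [ 0.501 -0.336  0.07 ]
side mug_center 0.38 [213. 337.] [ 0.458 -0.232  0.07 ]
side tin_center 0.97 [305. 235.] [0.497 0.086 0.052]
side tin_center 0.88 [254. 310.] [ 0.451 -0.105  0.052]
side jar_center 0.74 [173. 376.] [ 0.466 -0.446  0.053]
side garlic_center 0.64 [304. 301.] [0.406 0.001 0.026]
0.9 [[-0.897 -0.443  0.   ]
 [-0.443  0.897 -0.   ]
 [ 0.    -0.    -1.   ]] [ 0.27680303 -0.56034773  0.23059388] 1.0003399454651596
```

View pics/top0.png

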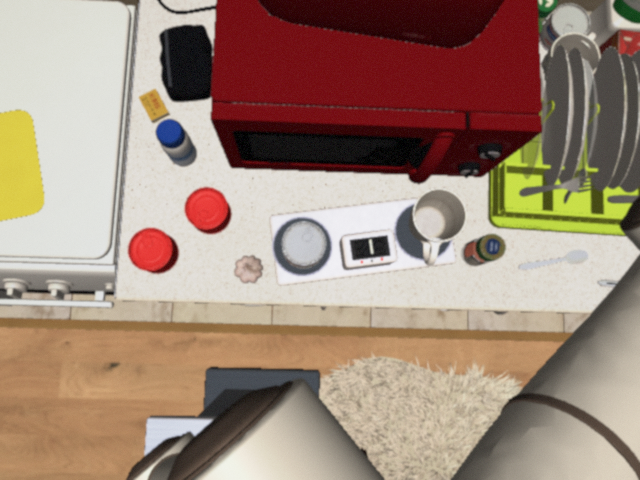

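View pics/side0.png

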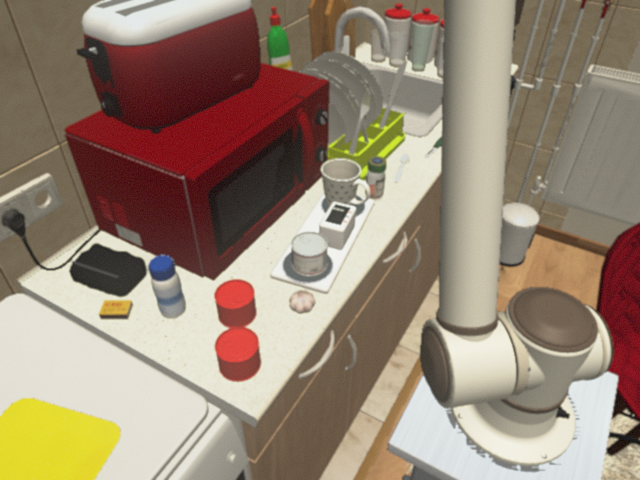

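The mug is on the right plate (top view: mug ~(210,437), tin ~(245,303)), so the wheel must roll towards −y. The wheel is at ~(247,371) with the white line in its middle. The red tins lie far left. Next I get the warmer's pose more precisely.

```bash
python3 - <<'E'
from h import *
im=cv2.imread("pics/top0.png");c=im[190:300,250:480]
cv2.imwrite("pics/c.png",cv2.resize(c,None,fx=3.4,fy=3.4,interpolation=cv2.INTER_CUBIC))
g=im.min(2)
# dark wheel blob
w=(g[230:265,345:395]<60).astype(np.uint8)
n,l,s,ce=cv2.connectedComponentsWithStats(w);print([(s[i],ce[i]+[345,230]) for i in range(1,n) if s[i][4]>15])
w=cv2.morphologyEx((im.max(2)<90).astype(np.uint8),cv2.MORPH_CLOSE,np.ones((5,5)))
m=np.zeros_like(w);m[230:265,345:395]=w[230:265,345:395]
(r)=cv2.minAreaRect(np.argwhere(m)[:,::-1].astype(np.float32));print(r, onz("top",r[0][::-1],.09))
for p in [(283,280),(262,454),(216,272)]: print(onz("top",p,.02).round(4))
E
```

```text
[(array([  7,   7,  37,  22, 540], dtype=int32), array([369.57592593, 247.44259259]))]
((369.66162109375, 247.2923126220703), (18.605209350585938, 36.2181396484375), 82.87498474121094) [ 0.4480137  -0.21671086  0.09      ]
[ 0.3881 -0.0662  0.02  ]
[ 0.4356 -0.3813  0.02  ]
[ 0.5094 -0.0472  0.02  ]
```

View pics/c.png

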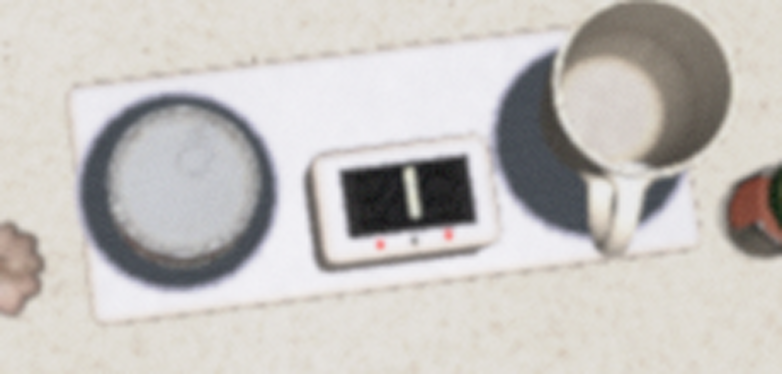

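The top view puts the wheel top near (0.448, −0.218), with the warmer yawed about +8°. The white line is centred, so the wheel is at off. I move above it with the fingers closed.

Call:
arm_command([
  [0, -38.5, 30, 0, 0, 0, 0],
  [0, -38.5, 30, 0, 0, 0, 0],
  [0, -38.5, 30, 0, 0, 0, 0],
  [0, -38.5, 30, 0, 0, 0, 0],
  [0, -38.5, 30, 0, 0, 0, 0],
  [0, -38.5, 30, 0, 0, 0, 0],
  [0, -38.5, 30, 0, 0, 0, 0],
  [0, -38.5, 30, 0, 0, 0, 0],
])

```text
time_s: 1.7
tcp_pos: [0.4473, -0.2069, 0.231]
ee_rot: [[-0.897, -0.443, 0.001], [-0.443, 0.897, -0.0], [-0.001, -0.001, -1.0]]
wrist_force: [1.6, 0.1, 0.2]
gripper_width: 0.353
gripper_force: 0.0
```

Call:
arm_command([
  [0, 0, 0, 20, 0, 0, 0.11],
  [0, 0, 0, 20, 0, 0, 0.11],
  [0, 0, 0, 20, 0, 0, 0.1],
  [0, 0, 0, 0, 0, 0, 0],
  [0, 0, 0, 0, 0, 0, 0],
])

```text
time_s: 2.2
tcp_pos: [0.447, -0.209, 0.171]
ee_rot: [[-0.99, -0.141, 0.0], [-0.141, 0.99, -0.001], [0.0, -0.001, -1.0]]
wrist_force: [0.2, 0.1, 0.2]
gripper_width: 0.013
gripper_force: 0.0
```

```bash
python3 - <<'E'
from h import *
s=sense();im=capture("wrist");cv2.imwrite("pics/w.png",im[:,:,::-1])
R=np.array(s["ee_rot"]);p=np.array(s["tcp_pos"])
print(s["time_s"],p.round(4),R.round(3),s["gripper_width"],np.round(s["wrist_force"],2))
a=np.radians(8);t=np.array([.448,-.2185,.094])+.009*np.array([-np.sin(a),np.cos(a),0])
print((R.T@(t-(p+.008*R[:,2]))*1000).round(1)); print(proj("wrist",[.448,-.2185,.094]),find_in("wheel_top","wrist")[:1])
E
```

```text
2.2 [ 0.447 -0.209  0.171] [[-0.99  -0.141  0.   ]
 [-0.141  0.99  -0.001]
 [ 0.    -0.001 -1.   ]] 0.013208278986337883 [0.2  0.13 0.16]
[ 0.3 -0.5 69. ]
[np.float64(256.00917414829075), np.float64(305.73911045714215)] [{'location': [225.3, 308.5], 'p': 0.95}]
```

View pics/w.png

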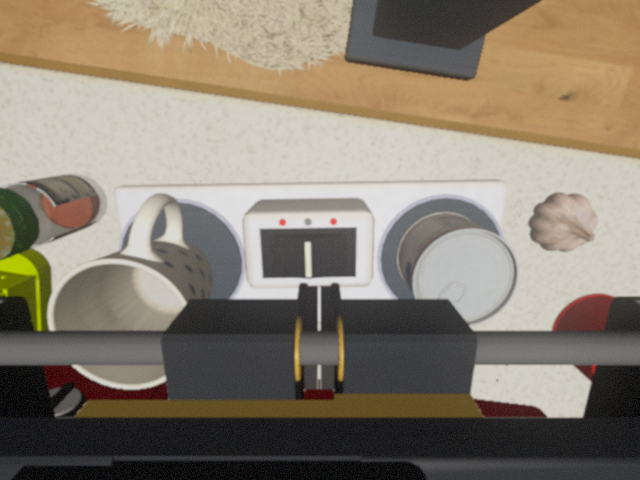

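The wrist view shows the wheel's white line at (308,258), which agrees with the projected (306,256), and the tool is aligned with the warmer. I go down.

Call:
arm_command([
  [0, 0, 0, 30, 0, 0, 0],
  [0, 0, 0, 25, 0, 0, 0],
  [0, 0, 0, 9, 0, 0, 0],
  [0, 0, 0, 3, 0, 0, 0],
  [0, 0, 0, 0, 0, 0, 0],
  [0, 0, 0, 0, 0, 0, 0],
])

```text
time_s: 2.9
tcp_pos: [0.4477, -0.209, 0.1048]
ee_rot: [[-0.99, -0.139, 0.003], [-0.139, 0.99, -0.001], [-0.002, -0.001, -1.0]]
wrist_force: [-1.0, -0.6, -0.2]
gripper_width: -0.0
gripper_force: 0.0
```

Call:
arm_command([
  [0, 0, 0, 1, 0, 0, 0],
  [0, 0, 0, 1, 0, 0, 0],
  [0, 0, 0, 0, 0, 0, 0],
  [0, 0, 0, 0, 0, 0, 0],
])

```text
time_s: 3.3
tcp_pos: [0.4472, -0.2089, 0.1022]
ee_rot: [[-0.99, -0.139, 0.001], [-0.139, 0.99, -0.0], [-0.001, -0.001, -1.0]]
wrist_force: [-0.5, 0.3, 3.1]
gripper_width: 0.004
gripper_force: 1.9
```

Call:
arm_command([
  [0, 0, 0, 1, 0, 0, 0],
  [0, 0, 0, 0, 0, 0, 0],
  [0, 0, 0, 0, 0, 0, 0],
])

```text
time_s: 3.6
tcp_pos: [0.4473, -0.209, 0.102]
ee_rot: [[-0.99, -0.139, 0.001], [-0.139, 0.99, -0.001], [-0.001, -0.001, -1.0]]
wrist_force: [-2.9, 1.5, 10.0]
gripper_width: 0.005
gripper_force: 4.9
```

Contact at about 10 N. I drag towards −y, the mug's side.

Call:
arm_command([
  [0, 0, -2, 0, 0, 0, 0],
  [0, 0, -2, 0, 0, 0, 0],
  [0, 0, -2, 0, 0, 0, 0],
  [0, 0, -2, 0, 0, 0, 0],
])

```text
time_s: 4.0
tcp_pos: [0.4485, -0.2171, 0.1023]
ee_rot: [[-0.99, -0.139, 0.002], [-0.139, 0.99, -0.001], [-0.002, -0.001, -1.0]]
wrist_force: [-1.7, 0.8, 10.9]
gripper_width: 0.005
gripper_force: 5.1
```

Call:
arm_command([
  [0, 0, -2, 0, 0, 0, 0],
  [0, 0, -2, 0, 0, 0, 0],
  [0, 0, -2, 0, 0, 0, 0],
  [0, 0, -2, 0, 0, 0, 0],
  [0, 0, 0, 0, 0, 0, 0],
])

```text
time_s: 4.5
tcp_pos: [0.4498, -0.2251, 0.1019]
ee_rot: [[-0.99, -0.139, 0.002], [-0.139, 0.99, -0.001], [-0.002, -0.001, -1.0]]
wrist_force: [-0.6, -0.0, 7.5]
gripper_width: 0.008
gripper_force: 3.7
```

```bash
python3 - <<'E'
from h import *
im=capture("wrist");cv2.imwrite("pics/w2.png",im[100:,:,::-1])
E
```

```text
(no output)
```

View pics/w2.png

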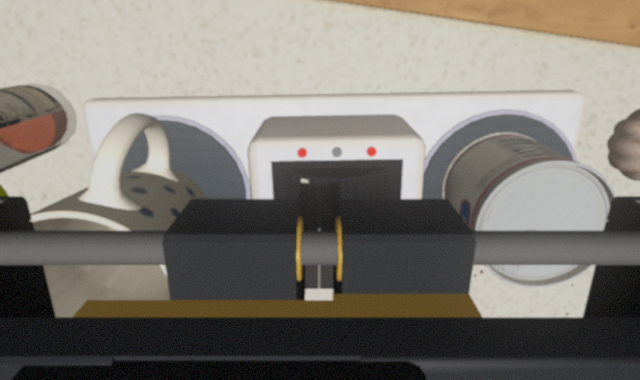

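The white line (304,180) has moved about 33 px from the wheel's middle (337) towards the mug, and the side force is about 0, so the wheel is in the notch. I lift straight up and check.

Call:
arm_command([
  [0, 0, 0, -3, 0, 0, 0],
  [0, 0, 0, -20, 0, 0, 0],
  [0, 0, 0, -30, 0, 0, 0],
  [0, 0, 0, -30, 0, 0, 0],
  [0, 0, 0, 0, 0, 0, 0],
  [0, 0, 0, 0, 0, 0, 0],
  [0, 0, 0, 0, 0, 0, 0],
])

```text
time_s: 5.25
tcp_pos: [0.4479, -0.2243, 0.1823]
ee_rot: [[-0.99, -0.138, -0.002], [-0.138, 0.99, 0.001], [0.002, 0.001, -1.0]]
wrist_force: [0.3, -0.6, -0.3]
gripper_width: 0.011
gripper_force: 0.0
```

```bash
python3 - <<'E'
from h import *
im=capture("wrist");cv2.imwrite("pics/w3.png",im[:,:,::-1]);a=np.radians(8);u=np.array([-np.sin(a),np.cos(a),0])
for s in(0,.5,.57): print(s,np.round(proj("wrist",np.array([.448,-.2185,.062+.032*np.cos(s)])-.032*np.sin(s)*u)))
s=sense();print(s["time_s"],s["tcp_pos"],s["wrist_force"])
E
```

```text
0 [254. 328.]
0.5 [252. 306.]
0.57 [252. 303.]
5.3 [ 0.44797208 -0.22434367  0.18219987] [-1.00785552 -0.10110588 -0.36505917]
```

View pics/w3.png

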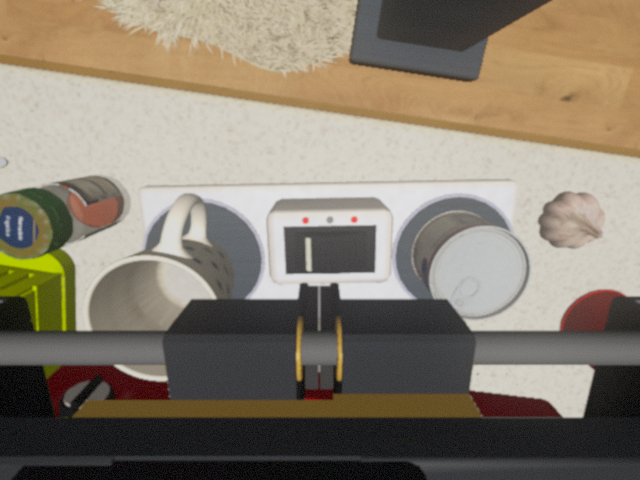

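The line now shows at (308,253). The prediction for the 0.5 rad notch was column 306, so the wheel is in the notch on the mug's side. All objects stand where they were and the finger is clear.

```bash
python3 -c "from station import *;print(finish_job())"
```

```text
the job is handed in; nothing more can be done
None
```

I rolled the selector wheel one click towards the mug's (right) plate; the last picture showed it resting in that notch, with the finger clear and the mug, tin, spice jar and garlic where they were. The job is handed in, but no verdict came back.

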